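# Rack the split-mould half-shells bore up for greasing

## Task

Put the two loose half-shells of the split mould into the two empty seats of the greasing rack, lying the same way as the one that is already there: bore up, plain end under the keeper rail, and slid fully home so that the collar is up against the end of its seat. Either shell may go in either seat. Leave the racked shell, the tin, the wash bottle, the tape and the brush as they are.

Things in the scene. Friction and masses are not known exactly. Their poses are not given: they have to be found in the camera images.
- shell_lying: Half of a split aluminium mould: half-octagon body 90 long, 48 wide, 28 deep, with a collar at one end; the other end is plain. Lies bore down on its joint faces, collar to the robot's right within 35 deg. Origin: on the bore axis in the joint plane (now z = 0), 45 from the plain end, 45 from the collar. x axis along the bore to the plain end, z out of the open bore, y across. About 0.18 kg.
- shell_standing: Identical half-shell, same origin and axes; stands on its plain end, collar up (origin at z = 45), open bore to the robot's right within 35 deg. All shells: the two side flats run 15 mm down from the joint plane (the best grip, 48 apart), then slopes lead to a flat back 26 wide. Half-round bore, radius 19.
- shell_lying_nose (a point): Centre of that shell's plain end, on the bore axis in the joint plane (+45 mm on its x axis). The far end is the collar, from x = -45 to -53: 60 mm wide, 33 deep, so it stands out 6 mm at each side and 5 mm at the back.
- shell_standing_nose (a point): Centre of that shell's plain end, on the bore axis in the joint plane (+45 mm on its x axis). The flat plain end is steady enough to stand any of the shells on.
- shell_racked: Third identical half-shell, loose, same origin and axes, already right in the rack's far seat: the pattern for the others.
- rack: Greasing rack, fixed. Origin: underside of its base plate (8 mm thick, x -53 to 61, y +-104). x points to the robot's left (within 7 deg): shells slide in that way; y towards the robot. Three saddles at y = +74, 0, -74, each x -45 to 47, 44 wide (a shell overhangs both sides), top z = 30, with a 5 mm high guide strip along each side, 38 apart, that centres a shell's back.
- keeper (a point): Middle of the underside of the flat steel keeper rail, which crosses over the left ends of all three seats: in the rack's frame x 34 to 50 mm, z 62.5 to 70.5 mm, 180 mm long, on two posts between the seats (y = +-37). A shell cannot be laid straight down under it: it is laid on its saddle further right and slid left along the rack's x.
- seat_near (a point): Where a shell's origin lies when home in the near seat (rack x 0, y +74, z 58 mm; axes as the rack's). Home, the collar's inner face meets the saddle's right end, the joint plane is at z = 58, and the last 11 mm lie under the rail with 4.5 mm to spare. Empty at the start.
- seat_middle (a point): The same for the middle seat (rack x 0, y 0, z 58 mm). Empty at the start. The strip of bench between the rack and the bench's front edge (about x 350 to 480, y -150 to 120 mm) holds nothing but the two loose shells, so there is room there to put a shell down. The bench top is z = 0.
- sample_tin: open round tin of dry soil, 98 mm across, 38 mm high, at the left of the bench; origin under its centre
- wash_bottle: white squeeze bottle with bent spout, 67 x 109 x 211 mm, by the left wall; origin under its centre
- tape_roll: roll of tape lying flat, 68 mm across, 24 mm high, at the front, left of the shells; origin under its centre
- brush: flat brush lying at the front left, 202 x 44 x 14 mm, long axis y; origin under its centre
- liquid_limit_device: the bench's black liquid-limit device with brass cup, fixed, 171 mm along x, 129 mm along y, 123 mm high, left of the rack (about x 455 to 630, y 110 to 245 mm), always in the same place; origin under its base

How it is judged:
By the outcome, as a careful person would: the job done as asked, in the order asked, and still so for the second after the job is handed in, with the robot touching nothing.
It also fails if it takes over 72 s, if anything falls off the work surface, if the arm or the gripper's body presses on something with over 40 N, if the wrist force passes 120 N, or if a joint passes its speed limit or range.

## Robot

A 6-joint arm with a two-finger parallel gripper is mounted at the origin on a cart in front of the work surface, level with it; the furniture and walls round the work are solid. World frame = base frame: x ahead of the robot, y to its left, z up, the work surface at z = 0. Lengths are in m, angles in degrees, forces in N, time in s.
With the tool pointing down it reaches from about 0.4 to 0.825 m from the base axis. Payload 7 kg.
Tool frame: the origin (TCP) lies midway between the tips of the shut fingers; the grasp point (between the pads) lies 19 mm behind it; z points along the fingers, y is the line along which they close (so a half turn about z gives the same grasp; the last joint's range is limited). The gripper opens to 88 mm and grips with 3 to 60 N. Pads are 19 mm wide; open, the fingers measure 130 mm over their backs; the gripper's body (78 mm by 193 mm) begins 47 mm behind the grasp point.
Start: joints at [-55.915, 20.546, 0.682, 0, -70.136, -16.507], TCP at [0.204, -0.643, 0.227] pointing down, gripper open.
Joint ranges: [-176.03, 176.03], [-82.01, 121.73], [-58.28, 71.71], [-173.87, 95.51], [-174.79, -0.11], [-173.66, 173.66]. Speed limits (degrees/s): [136.94, 136.94, 172.46, 180, 180, 180].

## Interface

Orientations are given as a 3x3 rotation matrix whose columns are the frame's x, y, z axes.
In Python, from rig import robot gives the robot as it stands. Calls block until the motion is done:
- robot.goto(position, orientation): joint-space move of the TCP to a pose.
- robot.servo_line(position, ori=None, speed=0.15): straight line of the TCP; ori=None keeps the orientation; speed is the mean speed in m/s.
- robot.movej(angles): joint-space move.
- robot.move_gripper(opening): opening from 0.0 (shut) to 1.0 (fully open); the grip force is fixed at half the most; returns when the fingers have stopped.
- robot.dwell(seconds).
- robot.ik(position, orientation): joint angles nearest the present ones, or None.
- robot.grab_frame(name): name is "scene" or "top" or "wrist"; returns (picture, depth): 420x560x3 uint8, red, green, blue; 420x560 float32, m along the optical axis (not along the pixel's ray), 0 where there is no reading.
- robot.camera_info(name): a dict with "vfov" (degrees; the focal length in pixels is half the picture's height over the tangent of half this angle, whatever the lens; pixels are square), "cx", "cy" (the principal point, pixels), "view" (4x4, takes a point from world to camera coordinates); the wrist camera has in their place "T_tool_cam" (4x4, takes a point from camera to tool coordinates, whose origin is the TCP and whose axes are the flange's). Camera axes: x right, y down, z forward; pixel columns grow to the right and rows downward; lengths in m; the calibration is good to about 2 mm. A picture is of the moment at which its call begins: read the wrist's pose just before it. camera_info takes no time and is no camera call.
A pose or a line that the arm cannot do raises robot.Unreachable and nothing moves.
- robot.job_done(): hands the job in; it is judged then, once.
Readings, each from a call of its own:
- robot.read_t(): time.
- robot.read_qpos(): joint angles.
- robot.read_qvel(): joint speeds.
- robot.read_effort(): joint torques, N m.
- robot.read_position(): TCP position.
- robot.read_tcp_rot(): TCP orientation.
- robot.read_force(): force on the tool from outside, world axes, zero at the start.
- robot.read_ft_torque(): the same for the moment, N m.
- robot.read_grip_width(): opening from 0.0 (shut) to 1.0 (fully open).
- robot.read_finger_force(): force on a finger pad.
Only numpy, scipy, OpenCV 4.12 (cv2) and the standard library are available. Lean on these libraries where they do the work, as an engineer would, in place of code of your own. Each camera call takes 0.05 s, during which the arm holds its last target. There are 200 camera calls.

## Working session

There is one attempt and no reset: what is moved stays moved. The work goes in short steps, each a Python script; the robot and the scene stay as the last script left them, time stands still between calls to the robot, and variables do not carry over. Pictures are saved under pics/ and viewed, at most 10 in all, crops included, and the job is handed in when it is done.

```bash
ls; mkdir -p pics
python3 - <<'E'
from rig import robot
import numpy as np,cv2
for n in ("scene","top"):
    p,d=robot.grab_frame(n); np.savez(f"pics/{n}0.npz",p=p,d=d)
    cv2.imwrite(f"pics/{n}0.png",p[:,:,::-1]); print(n,robot.camera_info(n),(d==0).mean())
print(robot.camera_info("wrist"),robot.read_tcp_rot(),robot.read_t())
E
```

```text
pics
scene {'vfov': 50.21690021242771, 'cx': 276.18604650219305, 'cy': 217.14513620346352, 'view': array([[ 0.99892896, -0.04584147, -0.0062846 , -0.53388983],
       [-0.02518446, -0.42472683, -0.9049712 ,  0.15140585],
       [ 0.03881597,  0.90416021, -0.42542642,  0.84038046],
       [ 0.        ,  0.        ,  0.        ,  1.        ]])} 0.004056122448979592
top {'vfov': 46.5125687881792, 'cx': 276.7585546986572, 'cy': 206.79876664396008, 'view': array([[ 0.0068999 , -0.99991189,  0.01134078,  0.15070301],
       [-0.99455805, -0.00804106, -0.10387311,  0.5431927 ],
       [ 0.10395514, -0.01056235, -0.9945259 ,  1.10221009],
       [ 0.        ,  0.        ,  0.        ,  1.        ]])} 0.003822278911564626
{'vfov': 63.94640828828302, 'cx': 279.02904998206174, 'cy': 204.68113490019562, 'T_tool_cam': array([[ 1.93245124e-03, -9.58342578e-01, -2.85614722e-01,
         7.62987625e-02],
       [ 9.99997946e-01,  2.02656829e-03, -3.39597617e-05,
        -2.04685843e-04],
       [ 6.11362824e-04, -2.85614069e-01,  9.58344526e-01,
        -1.57377002e-01],
       [ 0.00000000e+00,  0.00000000e+00,  0.00000000e+00,
         1.00000000e+00]])} [[-9.53351215e-01 -3.01862778e-01 -5.69056897e-04]
 [-3.01863290e-01  9.53350203e-01  1.39444261e-03]
 [ 1.21580188e-04  1.50117094e-03 -9.99998866e-01]] 0.1
```

View pics/top0.png

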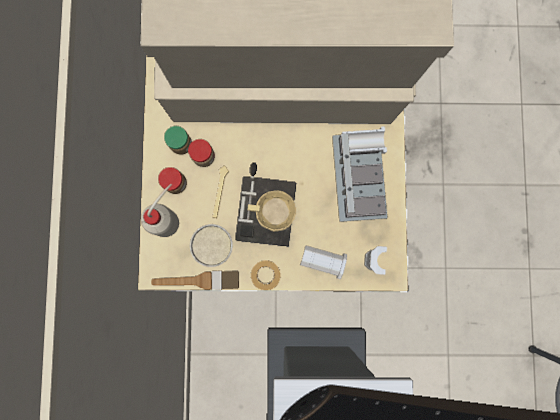

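View pics/scene0.png

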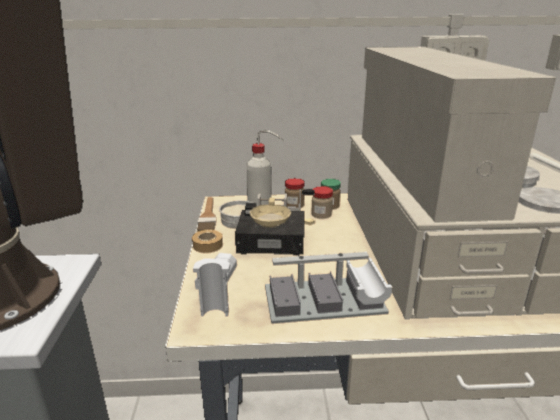

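The top view shows the lying shell at about (323,262) with its collar to the right, and the standing shell at (376,260) with its bore to the right. The rack is at about (360,175), with its rail on the left and a shell in the far seat. The scene view agrees. Next I'll measure from depth.

```bash
cat > h.py <<'E'
import numpy as np,cv2
def cloud(d,info,T=None):
    h,w=d.shape; f=h/2/np.tan(np.radians(info["vfov"]/2))
    v,u=np.mgrid[:h,:w]; P=np.stack([(u-info["cx"])/f*d,(v-info["cy"])/f*d,d],-1)
    T=np.linalg.inv(info["view"]) if T is None else T
    P=P@T[:3,:3].T+T[:3,3]; P[d==0]=np.nan; return P
def rect(P,name):
    xy=(P[:,:2]*1000).astype(np.float32); (c,s,a)=cv2.minAreaRect(xy)
    print(name,len(P),"c",np.round(c,1),"size",np.round(s,1),"ang",round(a,1),"z med",np.round(np.median(P[:,2])*1000,1),"mean",np.round(xy.mean(0),1))
def sel(P,x,y,z):
    Q=P.reshape(-1,3); Q=Q[~np.isnan(Q[:,0])]
    return Q[(Q[:,0]>x[0])&(Q[:,0]<x[1])&(Q[:,1]>y[0])&(Q[:,1]<y[1])&(Q[:,2]>z[0])&(Q[:,2]<z[1])]
E
python3 - <<'E'
from h import *
from rig import robot
for n in ("top","scene"):
    a=np.load(f"pics/{n}0.npz"); P=cloud(a["d"],robot.camera_info(n)); print(n)
    if n=="top":
        for u,v in ((323,262),(345,266),(376,248),(376,260),(360,175),(346,190),(372,208),(372,140),(200,210)): print((u,v),np.round(P[v,u]*1000,1))
    rect(sel(P,(.3,.48),(-.18,.1),(-.01,.01)),"bench")
    rect(sel(P,(.3,.49),(-.12,.08),(.012,.05)),"lying")
    rect(sel(P,(.3,.49),(-.12,.08),(.0305,.05)),"lying collar")
    rect(sel(P,(.3,.49),(-.12,.08),(.024,.0305)),"lying back")
    rect(sel(P,(.3,.49),(-.28,-.12),(.09,.12)),"stand top")
    rect(sel(P,(.3,.49),(-.28,-.12),(.02,.12)),"stand all")
    rect(sel(P,(.485,.8),(-.3,-.05),(.064,.08)),"rail")
    rect(sel(P,(.485,.8),(-.3,-.05),(.004,.012)),"plate")
    rect(sel(P,(.485,.8),(-.3,-.05),(.025,.033)),"saddles")
    rect(sel(P,(.485,.8),(-.3,-.05),(.004,.08)),"rack all")
E
```

```text
top
(323, 262) [415.9  47.9  25.2]
(345, 266) [406.8  -6.6  -1.8]
(376, 248) [447.2 -58.7  98. ]
(376, 260) [421.6 -57.9 100.2]
(360, 175) [618.  -38.6  28.6]
(346, 190) [576.5   0.8  70.9]
(372, 208) [540.7 -65.1  31. ]
(372, 140) [699.2 -65.9  37.7]
(200, 210) [5.358e+02 3.357e+02 5.000e-01]
bench 4795 c [414.2 -27.3] size [130.8 253.9] ang 0.3 z med 0.8 mean [412.3 -36.1]
lying 835 c [414.6   8.4] size [145.4  70.1] ang 87.6 z med 27.3 mean [417.9  31.9]
lying collar 158 c [412.3   9.2] size [ 55.3 137.1] ang 1.4 z med 32.6 mean [415.   10.1]
lying back 424 c [411.3  13.4] size [136.1  62.6] ang 87.3 z med 27.8 mean [418.4  40. ]
stand top 0 c [0. 0.] size [0. 0.] ang 0.0 z med nan mean [nan nan]
stand all 0 c [0. 0.] size [0. 0.] ang 0.0 z med nan mean [nan nan]
rail 63 c [712.2 -85.2] size [73.  63.3] ang 3.1 z med 72.5 mean [745.2 -82.9]
plate 759 c [ 634.3 -100.7] size [295.3 101. ] ang 0.2 z med 7.4 mean [606.3 -88.6]
saddles 556 c [635.6 -80.6] size [ 60.9 223.3] ang 89.4 z med 30.3 mean [589.9 -71.7]
rack all 2209 c [ 634.3 -100.5] size [295.4 101.3] ang 0.1 z med 29.9 mean
[... 363 characters left out ...]
]
stand top 0 c [0. 0.] size [0. 0.] ang 0.0 z med nan mean [nan nan]
stand all 0 c [0. 0.] size [0. 0.] ang 0.0 z med nan mean [nan nan]
rail 415 c [ 758.2 -101.2] size [38.1 95.2] ang 34.5 z med 71.8 mean [ 765.  -114.1]
plate 1252 c [652.5 -81.9] size [ 64.1 272.8] ang 87.5 z med 8.5 mean [619.5 -86.4]
saddles 1056 c [663.8 -78. ] size [ 77.3 282.7] ang 82.0 z med 30.4 mean [623.4 -83.6]
rack all 5013 c [659.5 -81.8] size [ 79.8 288.9] ang 84.3 z med 30.5 mean [669.2 -91.7]
  return _methods._mean(a, axis=axis, dtype=dtype,
  ret = ret.dtype.type(ret / rcount)
h.py:9: RuntimeWarning: Mean of empty slice.
  print(name,len(P),"c",np.round(c,1),"size",np.round(s,1),"ang",round(a,1),"z med",np.round(np.median(P[:,2])*1000,1),"mean",np.round(xy.mean(0),1))
  ret = um.true_divide(
```

```bash
cat >> h.py <<'E'
from scipy.optimize import least_squares
def box(p,lo,hi):
    c=(np.array(lo)+hi)/2; q=np.abs(p-c)-(np.array(hi)-lo)/2
    return np.linalg.norm(np.maximum(q,0),axis=-1)+np.minimum(q.max(-1),0)
def prism(p,w,dep,off,x0,x1):
    x,y,z=p.T; y=np.abs(y)
    return np.max([y-w,-z-dep,z,(13*y-11*z)/17.03-off,x-x1,x0-x],axis=0)
def shell(p):   # mm, shell frame
    return np.maximum(np.minimum(prism(p,24,28,28,-45,45),prism(p,30,33,33.5,-53,-45)),19-np.hypot(p[:,1],p[:,2]))
def rack(p):
    d=[box(p,(-53,-104,0),(61,104,8)),box(p,(34,-90,62.5),(50,90,70.5)),shell(p-[0,-74,58])]
    for y in (-37,37): d.append(box(p,(38,y-4,8),(46,y+4,62.5)))
    for y in (-74,0,74):
        d.append(box(p,(-45,y-22,8),(47,y+22,30)))
        for s in (-20.5,20.5): d.append(box(p,(-45,y+s-1.5,30),(47,y+s+1.5,35)))
    return np.min(d,axis=0)
def Rz(a): c,s=np.cos(a),np.sin(a); return np.array([[c,-s,0],[s,c,0],[0,0,1.]])
def fit(Q,sdf,R0,z,x0):  # R0 nominal axes; params x,y mm, yaw rad
    Q=Q*1000
    f=lambda q: sdf((Q-[q[0],q[1],z])@(Rz(q[2])@R0))
    best=min((least_squares(f,[x0[0],x0[1],a],loss="soft_l1",f_scale=2,x_scale=[1,1,.02]) for a in np.radians([-30,-15,0,15,30])),key=lambda r:r.cost)
    return best.x,np.median(np.abs(best.fun)),len(Q)
# nominal axes (columns = object x,y,z in world)
LEFT=np.array([0,1,0.]);RIGHT=-LEFT;UP=np.array([0,0,1.]);DOWN=-UP
def ax(x,z): return np.stack([x,np.cross(z,x),z],1)
R_LY=ax(LEFT,DOWN); R_ST=ax(DOWN,RIGHT); R_RK=ax(LEFT,UP)
E
python3 - <<'E'
from h import *
from rig import robot
C={n:cloud(np.load(f"pics/{n}0.npz")["d"],robot.camera_info(n)) for n in ("top","scene")}
C["both"]=np.concatenate([c.reshape(-1,3) for c in C.values()])
for n,P in C.items():
    for nm,s,m,R0,z,x0 in (("lying",((.34,.48),(-.022,.11),(.004,.045)),shell,R_LY,0,(415,35)),
        ("stand",((.34,.48),(-.15,-.03),(.045,.11)),shell,R_ST,45,(420,-60)),
        ("rack",((.5,.78),(-.13,.06),(.004,.08)),rack,R_RK,0,(620,-45))):
        q,e,k=fit(sel(P,*s),m,R0,z,x0); print(n,nm,np.round(q[:2],1),np.round(np.degrees(q[2]),2),"med",round(e,2),k)
E
```

```text
top lying [420.7  51.5] -15.5 med 1.44 1089
top stand [421.7 -78.2] -4.97 med 1.18 306
top rack [623.5 -42.3] 3.88 med 2.16 5306
scene lying [421.5  50.2] -15.51 med 0.59 241
scene stand [422.2 -79.2] -4.78 med 0.56 1015
scene rack [629.1 -48.7] 1.86 med 2.48 8052
both lying [421.   51.1] -15.84 med 1.22 1330
both stand [422.1 -79.1] -4.74 med 0.69 1321
both rack [624.2 -46.2] 3.51 med 1.92 13358
```

Run:
```python
from h import *
from rig import robot
C={n:cloud(np.load(f"pics/{n}0.npz")["d"],robot.camera_info(n)) for n in ("top","scene")}
P=C["top"]; m=(P[...,0]>.7)&(P[...,0]<.85)&(np.abs(P[...,1]+.04)<.12)&(P[...,2]>.004)
print("x hist",np.histogram(P[m][:,0],np.arange(.70,.86,.01)))
C["both"]=np.concatenate([c.reshape(-1,3) for c in C.values()])
for n,P in C.items():
    for hi in (.70,.72,.735):
        Q=sel(P,(.5,hi),(-.13,.05),(.005,.078))
        q,e,k=fit(Q,rack,R_RK,0,(620,-45)); print(n,hi,np.round(q[:2],1),np.round(np.degrees(q[2]),2),"med",round(e,2),k)
    Q=Q*1000; L=(Q-[*q[:2],0])@(Rz(q[2])@R_RK); f=rack(L); b=np.abs(f)>5; print("outliers",b.mean(),np.round(np.percentile(L[b],[10,50,90],axis=0)))
```

```text
x hist (array([ 261,  224,   35,   30, 2368,  469, 4820, 1544,  757,  734,  746,
        737,  726,  716,   29,    0]), array([0.7 , 0.71, 0.72, 0.73, 0.74, 0.75, 0.76, 0.77, 0.78, 0.79, 0.8 ,
       0.81, 0.82, 0.83, 0.84, 0.85, 0.86]))
top 0.7 [620.  -43.8] 4.59 med 1.3 3899
top 0.72 [619.9 -43.9] 4.44 med 1.28 4362
top 0.735 [619.9 -43.9] 4.39 med 1.29 4387
outliers 0.03464782311374515 [[-76. -83.   5.]
 [ -7.   8.  11.]
 [ 79.  96.  65.]]
scene 0.7 [620.6 -46.3] 4.36 med 0.72 5458
scene 0.72 [620.4 -46.3] 4.44 med 0.72 6168
scene 0.735 [620.4 -46.3] 4.45 med 0.71 6260
outliers 0.0044728434504792336 [[ 32. -39.  18.]
 [ 33.  33.  30.]
 [ 33.  40.  54.]]
both 0.7 [620.4 -45.9] 4.39 med 0.91 9357
both 0.72 [620.3 -45.9] 4.4 med 0.89 10530
both 0.735 [620.3 -45.9] 4.39 med 0.89 10647
outliers 0.019629942706865782 [[-70. -76.   5.]
 [ 32.   6.  19.]
 [ 73.  82.  58.]]
```

```bash
cat >> h.py <<'E'
LY=(np.array([.421,.0508,0]),Rz(np.radians(-15.6))@R_LY)
ST=(np.array([.4221,-.079,.045]),Rz(np.radians(-4.8))@R_ST)
RR=Rz(np.radians(4.4))@R_RK
def seat(x,y,dz=0): return (np.array([.6203,-.0459,0])+RR@np.array([x,y,58+dz])/1000,RR)
def tool(sh,th,sg,xg,zg=-7.5):
    """tool pose for a shell pose: approach a=cos(th)x-sin(th)z, tool y = sg*shell y; grasp point (xg,0,zg) mm"""
    p,R=sh; t=np.radians(th); a=R@np.array([np.cos(t),0,-np.sin(t)]); y=sg*R[:,1]
    return p+R@np.array([xg,0,zg])/1000+.019*a, np.stack([np.cross(y,a),y,a],1)
def stood(x,y,yaw,dz=0): return (np.array([x,y,.045+dz]),Rz(np.radians(yaw))@R_ST)
def up(sh,dz): return (sh[0]+[0,0,dz],sh[1])
E
python3 - <<'E'
from h import *
from rig import robot
def ck(sh,th,sg,xg,zg=-7.5):
    q=robot.ik(*tool(sh,th,sg,xg,zg)); return None if q is None else np.round(q).astype(int).tolist()
for th in (30,45,60):
  for sg in (1,-1):
    print(th,sg,"pick",ck(ST,th,sg,-8),ck(up(ST,.15),th,sg,-8),"\n   mid",ck(up(seat(-20,0),.06),th,sg,-8),ck(seat(0,0),th,sg,-8),"\n   near",ck(up(seat(-20,74),.06),th,sg,-8),ck(seat(0,74),th,sg,-8))
print("lying")
for th in (-90,-75):
  for sg in (1,-1): print(th,sg,ck(LY,th,sg,-15,-20.5))
print("restand: yaw, release th -90/-75 x sg, regrasp th45 x sg")
for x,y in ((.43,-.04),(.46,-.1)):
  for yaw in range(-180,180,30):
    s=stood(x,y,yaw); print(x,yaw,[ck(s,th,sg,-15,-20.5) for th in (-90,-75) for sg in (1,-1)],"|",[ck(s,45,sg,-8) for sg in (1,-1)])
E
```

```text
30 1 pick [-13, 19, -25, -36, -57, -149] [-12, 7, -18, -31, -72, -162] 
   mid [-22, 42, 14, -51, -95, 37] [-20, 46, 12, -52, -91, 41] 
   near [-24, 39, 5, -50, -94, 43] [-23, 43, 3, -51, -89, 47]
30 -1 pick [-13, 19, -25, -36, -57, 31] [-12, 7, -18, -31, -72, 18] 
   mid [-22, 42, 14, -51, -95, -143] [-20, 46, 12, -52, -91, -139] 
   near [-24, 39, 5, -50, -94, -137] [-23, 43, 3, -51, -89, -133]
45 1 pick [-24, 27, -19, -45, -70, -135] [-23, 14, -13, -43, -83, -148] 
   mid [-16, 36, 9, -42, -84, 33] [-14, 39, 6, -43, -79, 36] 
   near [-18, 31, 0, -41, -82, 37] [-16, 35, -3, -43, -76, 40]
45 -1 pick [-24, 27, -19, -45, -70, 45] [-23, 14, -13, -43, -83, 32] 
   mid [-16, 36, 9, -42, -84, -147] [-14, 39, 6, -43, -79, -144] 
   near [-18, 31, 0, -41, -82, -143] [-16, 35, -3, -43, -76, -140]
60 1 pick [-31, 36, -14, -51, -82, -125] [-31, 22, -10, -51, -93, -139] 
   mid [-8, 30, 2, -31, -72, 24] [-6, 33, -1, -32, -66, 27] 
   near [-9, 25, -6, -31, -70, 28] [-8, 28, -9, -33, -63, 30]
60 -1 pick [-31, 36, -14, -51, -82, 55] [-31, 22, -10, -51, -93, 41] 
   mid [-8, 30, 2, -31, -72, -15
[... 3515 characters left out ...]
e, None, None] | [[-14, 36, -5, -31, -85, -123], [-14, 36, -5, -31, -85, 57]]
0.46 60 [None, None, None, None] | [[-3, 40, -3, -18, -90, -109], [-3, 40, -3, -18, -90, 71]]
0.46 90 [[-70, 90, -52, -103, -105, 140], [-70, 90, -52, -103, -105, -40], None, None] | [[7, 40, -7, -5, -87, -95], [7, 40, -7, -5, -87, 85]]
0.46 120 [[-64, 57, -32, -86, -90, 90], [-64, 57, -32, -86, -90, -90], [-61, 42, -35, -86, -76, 77], [-61, 42, -35, -86, -76, -103]] | [[18, 37, -19, 8, -78, -83], [18, 37, -19, 8, -78, 97]]
0.46 150 [[-51, 53, -13, -71, -98, 68], [-51, 53, -13, -71, -98, -112], [-48, 43, -16, -67, -86, 61], [-48, 43, -16, -67, -86, -119]] | [[28, 32, -36, 24, -64, -77], [28, 32, -36, 24, -64, 103]]
```

```bash
cat >> h.py <<'E'
def back(pose,d): return pose[0]-d*pose[1][:,2],pose[1]
E
python3 - <<'E'
from h import *
from rig import robot
g=tool(ST,45,1,-8)
f0=robot.read_force()
robot.goto(*back(g,.11)); robot.servo_line(g[0],speed=.12)
print("pre",np.round(robot.read_position()-g[0],4),np.round(robot.read_force()-f0,1))
robot.move_gripper(0.0); print("w mm",robot.read_grip_width()*88,robot.read_finger_force(),np.round(robot.read_force(),1))
robot.servo_line(g[0]+[0,0,.16],speed=.2)
robot.goto(*tool(up(seat(-22,0),.11),45,1,-8))
print("w",robot.read_grip_width()*88,robot.read_t(),np.round(robot.read_force(),1),np.round(robot.read_qpos()))
for n in("scene","top"):
    p,d=robot.grab_frame(n); np.savez(f"pics/{n}1.npz",p=p,d=d); cv2.imwrite(f"pics/{n}1.png",p[...,::-1])
s,t=[cv2.imread(f"pics/{n}1.png") for n in("scene","top")]
cv2.imwrite("pics/m1.png",np.hstack([cv2.resize(s[150:350,150:400],(400,320)),cv2.resize(t[110:310,220:470],(400,320))]))
E
```

```text
pre [ 0.0003 -0.0005  0.0003] [ 0.2 -0.4 -0.5]
w mm 47.903339387257006 29.99618049365381 [-1.4 -0.9  1.7]
w 47.74182413017371 7.4583 [ 0.3  0.6 -1.1] [-16.  33.  11. -42. -88.  29.]
```

View pics/m1.png

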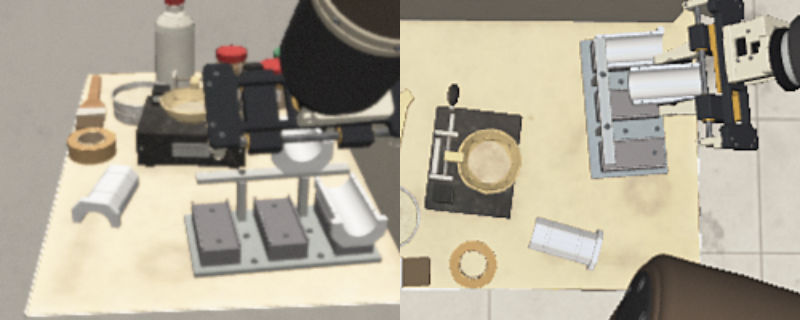

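Both shells read as expected: the held one is bore up over the middle seat with its plain end to the left. I'll check its pose in the hand, then lower and slide.

```bash
cat >> h.py <<'E'
def inhand(sh,tag):
    """offset (mm, rack frame x,y) of held shell from where it should be, from the top view"""
    from rig import robot
    P=cloud(np.load(f"pics/top{tag}.npz")["d"],robot.camera_info("top")).reshape(-1,3); P=P[~np.isnan(P[:,0])]
    L=(P-sh[0])@sh[1]*1000; m=(L[:,0]>-20)&(L[:,0]<55)&(np.abs(L[:,1])<23)&(L[:,2]>-35)&(L[:,2]<12); L=L[m]
    f=lambda q: shell((L-[q[0],q[1],q[2]])@Rz(q[3]))
    r=least_squares(f,[0,0,0,0],loss="soft_l1",f_scale=2,x_scale=[1,1,1,.02]); print("inhand",np.round(r.x[:3],1),"yaw",np.round(np.degrees(r.x[3]),1),m.sum(),np.median(np.abs(r.fun)))
E
python3 - <<'E'
from h import *
inhand(up(seat(-22,0),.11),1)
from rig import robot
F=lambda s: print(s,np.round(RR.T@robot.read_force(),1),round(robot.read_t(),2))
sh=lambda x,dz: tool(seat(x,0,dz),45,1,-8)[0]
F("start"); robot.servo_line(sh(-22,8),speed=.15); F("8"); robot.servo_line(sh(-22,2),speed=.05); F("2")
robot.servo_line(sh(-22,0.5),speed=.03); F(".5")
E
```

```text
inhand [ 0.3 -0.8  0.9] yaw 0.1 727 0.8519319065671276
start [-0.3 -0.8 -1. ] 7.56
8 [-0.2 -0.6 -1.2] 8.39
2 [ 0.2 -0.3 -0.7] 8.66
.5 [-0.9  1.6 -0.8] 8.91
```

```bash
cat >> h.py <<'E'
def slide(y,sg=1,th=45,xg=-8,x0=-22,dz=.5):
    from rig import robot
    sh=lambda x,dz: tool(seat(x,y,dz),th,sg,xg)
    f=lambda: RR.T@robot.read_force()
    robot.servo_line(sh(-3,dz)[0],speed=.05); print("-3",np.round(f(),1))
    b=f()[0]
    for x in np.arange(-2,4.1,1):
        robot.servo_line(sh(x,dz)[0],speed=.03); F=f(); print(x,np.round(F,1))
        if F[0]-b<-12 or abs(F[0])>25: break
    return x
E
python3 - <<'E'
from h import *
from rig import robot
x=slide(0)
print(x,robot.read_grip_width()*88,robot.read_t())
robot.move_gripper(.62); print(robot.read_grip_width()*88,np.round(RR.T@robot.read_force(),1))
robot.servo_line(back(tool(seat(x,0,.5),45,1,-8),.12)[0],speed=.15)
robot.move_gripper(1.0)
for n in("scene","top"):
    p,d=robot.grab_frame(n); np.savez(f"pics/{n}2.npz",p=p,d=d); cv2.imwrite(f"pics/{n}2.png",p[...,::-1])
s,t=[cv2.imread(f"pics/{n}2.png") for n in("scene","top")]
cv2.imwrite("pics/m2.png",np.hstack([cv2.resize(s[230:330,250:400],(480,320)),cv2.resize(t[110:310,320:420],(160,320))]))
print(robot.read_t())
E
```

```text
-3 [-0.3  0.2 -1. ]
-2.0 [ 1.6  0.  -1.7]
-1.0 [ 0.2 -0.2 -2.5]
0.0 [ 0.4  0.3 -1.9]
1.0 [-1.8  0.8 -1.7]
2.0 [-5.8  0.1 -3.4]
3.0 [-8.7  0.9 -1.8]
4.0 [-12.4   2.2  -0.6]
4.0 47.73026203186754 11.1917
54.58776360172888 [-0.  -0.5  1. ]
13.4167
```

View pics/m2.png

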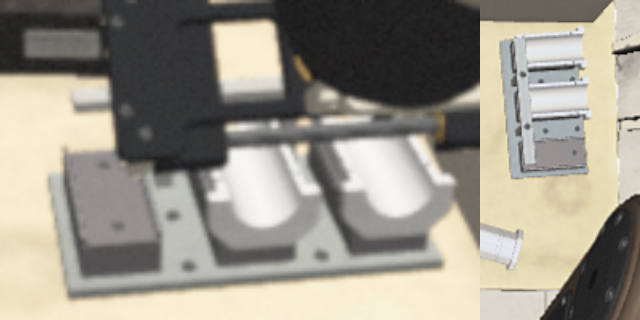

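Shell one looks level with the racked one, with force building from x≈+1 mm as the collar met the saddle. Next is the lying shell: grip it from above and stand it on its plain end, bore left.

Run:
```python
from h import *
from rig import robot
p=robot.read_position(); robot.servo_line(p+[0,-.03,.12],speed=.25)
for y in(-.06,-.075):
  for yaw in (180,165,150):
    s=stood(.42,y,yaw); k=lambda *a:(lambda q: None if q is None else np.round(q).astype(int).tolist())(robot.ik(*tool(*a)))
    print(y,yaw,k(s,-90,-1,-20,-21.5),k(up(s,.08),-90,-1,-20,-21.5),k(s,45,1,-8),k(s,45,-1,-8),k(s,35,-1,-8),k(s,35,1,-8))
g=tool(LY,-90,-1,-20,-21.5)
robot.goto(g[0]+[0,0,.1],g[1]); robot.servo_line(g[0],speed=.12)
print(np.round(robot.read_position()-g[0],4),np.round(robot.read_force(),1))
robot.move_gripper(0.); print("w",robot.read_grip_width()*88,robot.read_finger_force(),np.round(robot.read_force(),1))
robot.servo_line(g[0]+[0,0,.15],speed=.2); print("w",robot.read_grip_width()*88,np.round(robot.read_qpos()),robot.read_t())
```

```text
-0.06 180 [-37, 55, -3, -58, -108, -117] [-37, 47, -4, -59, -112, -123] [42, 24, -58, 43, -50, -82] [42, 24, -58, 43, -50, 98] None None
-0.06 165 [-44, 53, -11, -64, -102, -113] [-44, 44, -12, -65, -105, -120] [39, 28, -48, 30, -57, -80] [39, 28, -48, 30, -57, 100] [36, 22, -49, 28, -51, 105] [36, 22, -49, 28, -51, -75]
-0.06 150 [-51, 53, -20, -70, -96, -106] [-51, 43, -21, -71, -99, -114] [34, 31, -38, 20, -65, -80] [34, 31, -38, 20, -65, 100] [32, 25, -41, 19, -57, 103] [32, 25, -41, 19, -57, -77]
-0.075 180 [-38, 55, -2, -57, -109, -117] [-38, 47, -3, -59, -113, -123] None None None None
-0.075 165 [-45, 54, -10, -63, -103, -114] [-45, 45, -11, -64, -106, -120] [37, 27, -49, 31, -56, -80] [37, 27, -49, 31, -56, 100] [34, 22, -50, 29, -50, 106] [34, 22, -50, 29, -50, -74]
-0.075 150 [-52, 53, -18, -69, -97, -108] [-52, 43, -20, -70, -100, -115] [33, 30, -39, 21, -64, -80] [33, 30, -39, 21, -64, 100] [31, 25, -42, 20, -57, 104] [31, 25, -42, 20, -57, -76]
[ 0.0005 -0.      0.0003] [ 0.3 -0.2  0.6]
w 47.62609365507921 29.995373669662513 [-2.1  1.2  4.7]
w 47.89402953323076 [ 32.  -1. -36.  -0. -54. -47.] 17.875
```

Run:
```python
from h import *
from rig import robot
S=lambda dz: tool(stood(.42,-.065,155,dz),-90,-1,-20,-21.5)
robot.goto(*S(.09)); print("w",robot.read_grip_width()*88,robot.read_t())
robot.servo_line(S(.012)[0],speed=.12); b=robot.read_force()
for dz in np.arange(.003,-.003,-.001):
    robot.servo_line(S(dz)[0],speed=.05); F=robot.read_force()-b; print(round(dz,4),np.round(F,1))
    if F[2]>5: break
p,d=robot.grab_frame("top"); np.savez("pics/top3.npz",p=p,d=d); s,_=robot.grab_frame("scene")
cv2.imwrite("pics/m3.png",np.hstack([cv2.resize(s[180:380,130:380],(400,320)),cv2.resize(p[180:300,280:430],(400,320))])[...,::-1])
print(robot.read_t())
```

```text
w 47.59567364005164 19.5083
0.003 [ 1.3  0.4 -0.9]
0.002 [ 0.6 -0.7 -0.5]
0.001 [ 0.1 -0.3 -0.8]
0.0 [0.7 0.4 0.5]
-0.001 [ 0.9 -1.5  6. ]
21.7417
```

View pics/m3.png

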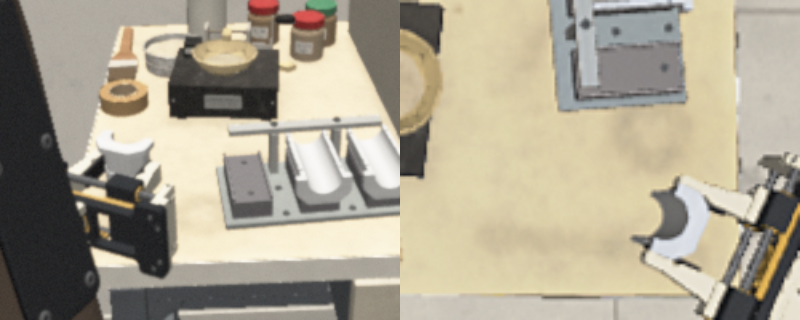

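The shell stands on its plain end with its bore towards forward-left, at about (690,220) in the right-hand crop. Next: release, back off and refit its pose.

Run:
```python
from h import *
from rig import robot
robot.move_gripper(1.0); print(np.round(robot.read_force(),1))
g=back(tool(stood(.42,-.065,155,0),-90,-1,-20,-21.5),.10)
robot.servo_line(g[0],speed=.15); robot.servo_line(g[0]+[0,0,.22],speed=.3)
pts=[]
for n in("top","scene"):
    p,d=robot.grab_frame(n); pts.append(cloud(d,robot.camera_info(n)).reshape(-1,3))
    np.savez(f"pics/{n}4.npz",p=p,d=d)
for P in (pts[0],pts[1],np.concatenate(pts)):
    Q=sel(P,(.36,.48),(-.125,-.005),(.03,.105))
    q,e,k=fit(Q,shell,Rz(np.radians(155))@R_ST,45,(420,-65)); print(np.round(q[:2],1),155+np.degrees(q[2]),e,k)
print(robot.read_t(),np.round(robot.read_qpos()))
```

```text
[ 0.1 -0.6 -0.3]
[421.2 -64.3] 155.50068470861424 0.670404045453111 422
[421.6 -65.2] 155.1275849915405 0.5996898881172346 1176
[421.6 -65. ] 155.63698926780282 0.6676812720046765 1598
24.3917 [ -59.   30.  -10.  -67. -115. -134.]
```

Run:
```python
from h import *
from rig import robot
s=stood(.4216,-.065,155.5); g=tool(s,45,1,-8); b=back(g,.11)
robot.goto(b[0]+[0,0,.12],b[1]); robot.servo_line(b[0],speed=.25); robot.servo_line(g[0],speed=.12)
print(np.round(robot.read_position()-g[0],4),np.round(robot.read_force(),1))
robot.move_gripper(0.); print("w",robot.read_grip_width()*88,robot.read_finger_force(),np.round(robot.read_force(),1))
robot.servo_line(g[0]+[0,0,.16],speed=.2); print("w",robot.read_grip_width()*88,robot.read_t())
robot.goto(*tool(up(seat(-22,74),.11),45,1,-8))
p,d=robot.grab_frame("top"); np.savez("pics/top5.npz",p=p,d=d); q,_=robot.grab_frame("scene")
cv2.imwrite("pics/m5.png",np.hstack([cv2.resize(q[150:350,150:400],(400,320)),cv2.resize(p[110:310,220:470],(400,320))])[...,::-1])
inhand(up(seat(-22,74),.11),5); print(robot.read_grip_width()*88,robot.read_t())
```

```text
[0.0007 0.0005 0.0003] [0.1 0.6 0. ]
w 47.879398264168465 29.997550955940824 [-0.4  0.9  0.6]
w 48.37894971204341 29.7167
inhand [ 1.2 -0.6 -0.4] yaw 0.1 749 0.8449655396826885
48.40731921561195 31.425
```

View pics/m5.png

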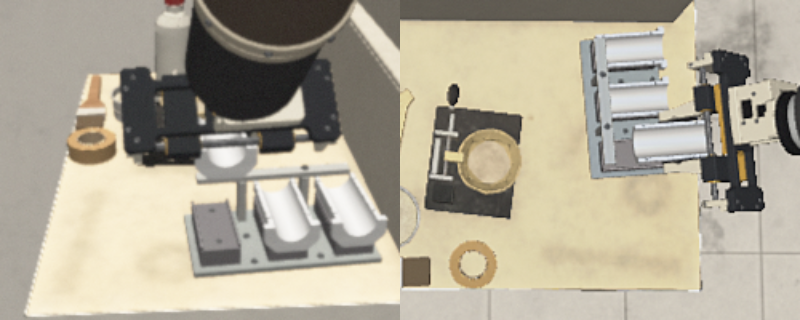

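The second shell is bore up over the near seat, with its plain end left. I'll lower and slide it the same way.

Run:
```python
from h import *
from rig import robot
sh=lambda x,dz: tool(seat(x,74,dz),45,1,-8)
robot.servo_line(sh(-22,8)[0],speed=.15); b=robot.read_force()
for dz in (3,2,1.2,.5):
    robot.servo_line(sh(-22,dz)[0],speed=.05); F=RR.T@(robot.read_force()-b); print(dz,np.round(F,1))
    if F[2]>4: break
x=slide(74,dz=dz)
print(x,robot.read_grip_width()*88,robot.read_t())
robot.move_gripper(.62); print(np.round(RR.T@robot.read_force(),1))
g=back(sh(x,dz),.12); robot.servo_line(g[0],speed=.15); robot.servo_line(g[0]+[0,-.1,.15],speed=.3)
pts=[]
for n in("top","scene"):
    p,d=robot.grab_frame(n); np.savez(f"pics/{n}6.npz",p=p,d=d); pts.append((p,cloud(d,robot.camera_info(n)).reshape(-1,3)))
cv2.imwrite("pics/m6.png",np.hstack([cv2.resize(pts[1][0][230:330,250:400],(480,320)),cv2.resize(pts[0][0][110:310,320:420],(160,320))])[...,::-1])
for P in [q[1] for q in pts]:
    P=P[~np.isnan(P[:,0])]
    for y in(-74,0,74):
        s=seat(0,y); L=(P-s[0])@s[1]*1000; L=L[(L[:,0]>-60)&(L[:,0]<30)&(np.abs(L[:,1])<31)&(L[:,2]>-20)&(L[:,2]<5)]
        r=least_squares(lambda q: shell((L-q[:3])@Rz(q[3])),[0,0,0,0],loss="soft_l1",f_scale=1.5,x_scale=[1,1,1,.02])
        print(y,np.round(r.x[:3],1),np.round(np.degrees(r.x[3]),1),len(L))
print(robot.read_t())
```

```text
3 [0.9 0.7 0.3]
2 [ 0.2 -0.5 -0.6]
1.2 [0.2 0.4 0.4]
0.5 [-0.1  0.5  3.3]
-3 [ 1.8 -1.8  4.4]
-2.0 [-0.1 -1.3  4.9]
-1.0 [-3.6 -0.2  5.4]
0.0 [-5.1 -0.6  6.1]
1.0 [-4.3 -1.2  5.1]
2.0 [-4.4 -0.4  6.4]
3.0 [-8.   1.5  6.8]
4.0 [-12.5   0.8   7.8]
4.0 47.9850446507375 35.5417
[ 0.2 -0.1  0.1]
-74 [ 2.  -0.2  1.2] -0.4 762
0 [ 1.6 -1.1  1.3] 0.3 767
74 [ 1.2 -1.2  1.3] -0.0 745
-74 [ 0.2 -0.4  0.8] -0.2 995
0 [ 0.2 -1.5  0.7] -0.2 986
74 [ 0.2 -1.5  0.7] -0.1 989
37.75
```

View pics/m6.png

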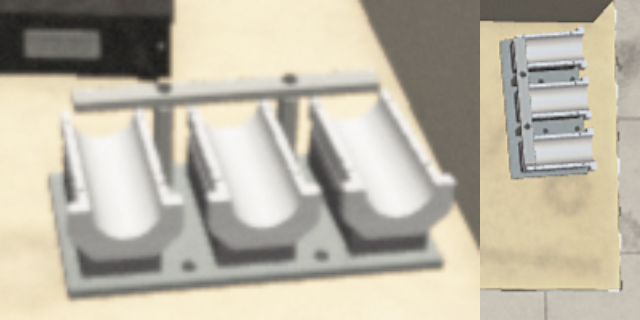

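```bash
python3 -c "
from rig import robot
print(robot.job_done(),robot.read_t())"
```

```text
the job is handed in; nothing more can be done
the job is handed in; nothing more can be done
```

I put both loose shells in the middle and near seats, bore up, plain ends under the keeper rail and collars against their seats; the last images put them within 1–2 mm of the racked shell, and I handed the job in at about 38 s (limit 72 s).

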